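Fetch a striker tip from the accessory case for weighing

ROBOT

A 6-joint arm with a two-finger parallel gripper is mounted at the origin on the work surface. World frame = base frame: x ahead of the robot, y to its left, z up, the work surface at z = 0. Lengths are in m, angles in rad, forces in N, time in s.
With the tool pointing down it reaches from about 0.4 to 0.825 m from the base axis. Payload 7 kg.
Tool frame: the origin (TCP) lies on the centre line of the jaws, within the pads' length; the fingertips stand 11 mm ahead of it and the grasp point (between the pads) lies 8 mm behind it; z points along the fingers, y is the line along which they close (so a half turn about z gives the same grasp; the last joint's range is limited). The gripper opens to 88 mm and grips with 3 to 60 N. Pads are 19 mm wide; open, the fingers measure 130 mm over their backs; the gripper's body (78 mm by 193 mm) begins 47 mm behind the grasp point.
Start: joints at [1.631, 0.359, 0.012, 0, -1.224, -0.288], TCP at [0.152, 0.658, 0.238] pointing down, gripper open.
Joint ranges: [-3.07, 3.07], [-1.43, 2.12], [-1.02, 1.25], [-3.03, 1.67], [-3.05, -0], [-3.03, 3.03]. Speed limits (rad/s): [2.39, 2.39, 3.01, 3.14, 3.14, 3.14].

INTERFACE

Orientations are given as a unit quaternion [x, y, z, w].
In Python, from station import robot gives the robot as it stands.
- The arm moves only by the shell command python3 -m jog 'ROWS' [FORCE]. ROWS is a JSON object of lists of equal length, an entry for each row: "linear": the shift along the world's x, y, z in units of 0.3 m (1.0 is 0.3 m), a list of three; "turn": the turn, a rotation vector about the world's x, y, z in units of 10 degrees (1.0 is 10 degrees), a list of three; "hand": the finger opening in mm, from 0 to 87.6. In form: {"linear": [[dx, dy, dz], ...], "turn": [[rx, ry, rz], ...], "hand": [hand, ...]}. A call has 1 to 10 rows; each row shifts and turns the commanded pose from where the row before left it; what a row does not reach is not made up. A row lasts 1/8 s, in which the tool goes at most 62.5 mm and 10.7 degrees, less where a joint would pass 70% of its speed; a pose out of reach is approached as far as the arm can. A call with a number of a shift or a turn outside -1 to 1 is refused whole. A call with a gripper value outside its range is refused whole. The fingers move at their own pace and stop on an object; FORCE is the grip in N (left out, the last holds). Time passes only in rows, so rows that do not move let the fingers close. It gives the time, the measured TCP pose, the force, the opening and the grip force at its end, in the units of the state.
- robot.state(): the state, without advancing time (a new reading comes with each control period).
- robot.get_image(name): name is "scene" or "top" or "wrist"; returns a dict with "image" (400x640x3 uint8, blue, green, red), "intrinsics" (3x3 intrinsics, pixels), "k1" (the pictures are not rectified: a ray, as slopes to the right and down, at radius r is drawn at 1 + k1 r^2 times it, then the intrinsics apply), "xyz" and "attitude" of the camera in the world. Camera axes: x right, y up, looking along -z (the intrinsics and any distortion apply to the point x, -y, -z); pixel columns grow to the right and rows downward; lengths in m; the calibration is good to about 2 mm. A picture is of the moment at which its call begins. There is no depth.
- robot.close_job(): hands the job in; it is judged then, once.
The state is a dict: "clock": time; "q": joint angles; "qd": joint speeds; "joint_torque": joint torques, N m; "eef_pos": TCP position; "tcp_rot": TCP orientation; "wrist_force": force on the tool from outside, world axes, zero at the start; "moment": the same for the moment, N m; "grip_width": finger opening in m; "finger_force": force on a finger pad.
Only numpy, scipy, OpenCV 4.12 (cv2) and the standard library are available. Lean on these libraries where they do the work, as an engineer would, in place of code of your own. Each camera call takes 0.05 s, during which the arm holds its last target. There are 200 camera calls.

TASK

We need the orange striker tip on the balance: move the bottle and the brass weight off the case lid onto the flat green pad beside the case, open the lid until it stays open by itself, lift out the orange striker and set it gently, upright, in the middle of the balance pan. Then close the lid fully and put the bottle and the weight back upright, each exactly where it stood on the lid. Leave the blue striker, the mug and the tape roll alone, and knock nothing over.

Things in the scene. Friction and masses are not known exactly. Their poses are not given: they have to be found in the camera images.
- case: Fixed grey case, 150 (x) x 340 (y) x 66 mm, walls 6 mm, light grey inner floor 10 mm up; black lid with clear window on it, 8 mm thick (upper face 74 mm up). Origin: centre of the underside; -x is its front, z up. Hinge axis along y at x = +75, z = 66 mm. Handle on the lid's front: round steel bar 10 mm thick, 100 mm long along y; its middle, lid shut, at x = -117, y = 0, z = 70 mm.
- lid (a joint): Lid angle, rad: 0 shut; grows as the front edge and handle rise and swing over to the case's +x; stop at 1.8. The bar handle turns rigidly with the lid, 37 mm of free gap between bar and lid edge. Lid about 0.4 kg, lightly damped hinge, no spring: released below about 1.45 it falls shut, above about 1.6 it falls open onto the stop and stays.
- bottle: White plastic bottle with blue cap, 44 mm diameter, 80 mm tall (sides straight to 40 mm up), about 0.12 kg, standing on one end of the lid, 135 mm from its middle. Origin: centre of its underside, z up.
- weight: Brass calibration weight: body 40 mm diameter, 45 mm tall, with a small knob on top, 66 mm tall overall, about 0.4 kg, standing on the other end of the lid. Origin: centre of its underside, z up.
- striker_orange: The wanted striker tip, in the case under the window: orange-painted metal, stem 32 mm diameter with rounded nose up, 52 mm tall (straight to 40 mm), standing on a round flange 48 mm diameter, 9 mm thick; about 0.2 kg. Origin: centre of its underside, z up.
- striker_blue: The other striker tip, beside it in the case, to be left alone: blue-painted, same stem, flat nose, 48 mm tall, flange 48 mm diameter. Origin: centre of its underside, z up.
- pad: Lime-green pad, fixed, 240 (x) x 140 (y) x 6 mm; the side area. Origin: centre of its underside (its top is 6 mm up).
- balance: White laboratory balance, fixed, with a round steel pan 110 mm diameter. Origin: on the table under the pan's centre; pan top 56 mm above it. The housing, 42 mm tall, reaches 120 mm towards its -x (display) and 80 mm towards +x, 75 mm either way along y.
- mug: Blue ceramic mug, 76 mm diameter, 90 mm tall, beyond the case; a bystander. Origin: centre of its underside.
- tape: Yellow tape roll lying flat, 76 mm outside diameter, 25 mm tall, beyond the case; a bystander. Origin: centre of its underside.
Things that resemble listed ones, but are neither listed nor needed, are in the scene too. There is more than one size of the weight; the job needs the middle-sized.

How it is judged:
By the outcome, as a careful person would: the job done as asked, in the order asked, and still so for the second after the job is handed in, with the robot touching nothing.
It also fails if it takes over 141 s, if anything falls off the work surface, if the arm or the gripper's body presses on something with over 40 N, if the wrist force passes 120 N, or if a joint passes its speed limit or range.

## Working session

There is one attempt and no reset: what is moved stays moved. The work goes in short steps, Python scripts to look and compute and a shell command to move; the robot and the scene stay as the last step left them, time stands still between calls to the robot, and variables do not carry over. Pictures are saved under pics/ and viewed, at most 14 in all, crops included, and the job is handed in when it is done.

```bash
ls; mkdir -p pics; cat > h.py <<'E'
import numpy as np, cv2
from scipy.spatial.transform import Rotation as R
from station import robot
import pickle
def snap(name,fn):
    d=robot.get_image(name); cv2.imwrite(f'pics/{fn}.png',d['image']); pickle.dump(d,open(f'pics/{fn}.pkl','wb')); return d
def load(fn): return pickle.load(open(f'pics/{fn}.pkl','rb'))
def rot(d):
    a=np.array(d['attitude'],float)
    return a if a.shape==(3,3) else R.from_quat(a).as_matrix()
def pt(d,u,v,z):
    K=np.array(d['intrinsics']); xd=(u-K[0,2])/K[0,0]; yd=(v-K[1,2])/K[1,1]
    x,y=xd,yd
    for _ in range(30):
        s=1+d['k1']*(x*x+y*y); x,y=xd/s,yd/s
    r=rot(d)@np.array([x,-y,-1.]); c=np.array(d['xyz']); t=(z-c[2])/r[2]
    return c+t*r
def px(d,P):
    p=rot(d).T@(np.array(P,float)-np.array(d['xyz'])); x=p[0]/-p[2]; y=-p[1]/-p[2]
    s=1+d['k1']*(x*x+y*y); K=np.array(d['intrinsics']); return K[0,0]*x*s+K[0,2],K[1,1]*y*s+K[1,2]
def crop(fn,x0,y0,w,h,k,out):
    im=cv2.imread(f'pics/{fn}.png')[y0:y0+h,x0:x0+w]; cv2.imwrite(f'pics/{out}.png',cv2.resize(im,None,fx=k,fy=k,interpolation=cv2.INTER_CUBIC))
E
python3 - <<'E'
from h import *
a=snap('top','top0'); b=snap('scene','scene0')
for d in (a,b): print(d['intrinsics'],d['k1'],d['xyz'],d['attitude'])
print(robot.state())
E
```

```text
pics
[[391.37916794   0.         317.27910024]
 [  0.         391.37916794 199.47100831]
 [  0.           0.           1.        ]] -0.03710887268573896 [ 0.57747032 -0.00109477  0.98593586] [-0.01797889  0.02173086  0.70824128 -0.70540684]
[[412.77963853   0.         319.4821435 ]
 [  0.         412.77963853 197.93420334]
 [  0.           0.           1.        ]] -0.08974916199086438 [1.1370662  0.29107368 0.78885844] [0.1687109  0.2910056  0.81658782 0.4690807 ]
{'clock': 0.1, 'q': array([ 1.63107788e+00,  3.59315504e-01,  1.11772913e-02, -2.84024862e-04,
       -1.22409662e+00, -2.88111960e-01]), 'qd': array([-0.00176915, -0.00038408,  0.00194808,  0.00130476,  0.00024955,
        0.00053483]), 'joint_torque': array([-1.10089695e-03, -5.84166169e+01,  2.93748701e+01,  7.01551706e+00,
        1.00924724e-02, -5.90276227e-05]), 'eef_pos': array([0.15238817, 0.65715885, 0.23673229]), 'tcp_rot': array([ 9.93512914e-01, -1.13716995e-01, -6.84856183e-06,  7.31508436e-04]), 'wrist_force': array([-0.65675046,  0.59023742, -0.61663841]), 'moment': array([ 0.04320902,  0.02272738, -0.02265778]), 'finger_force': 0.0, 'grip_width': 0.08759731414492312}
```

View pics/top0.png

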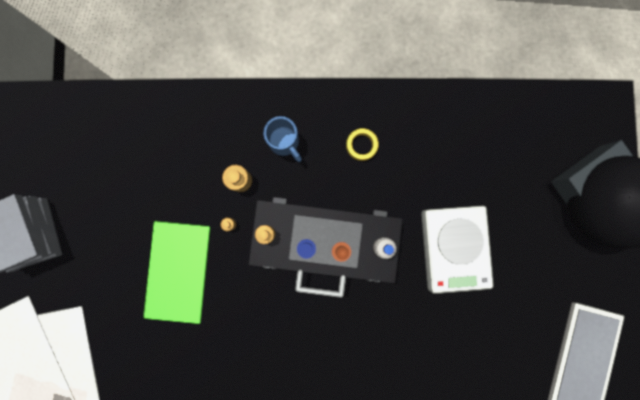

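View pics/scene0.png

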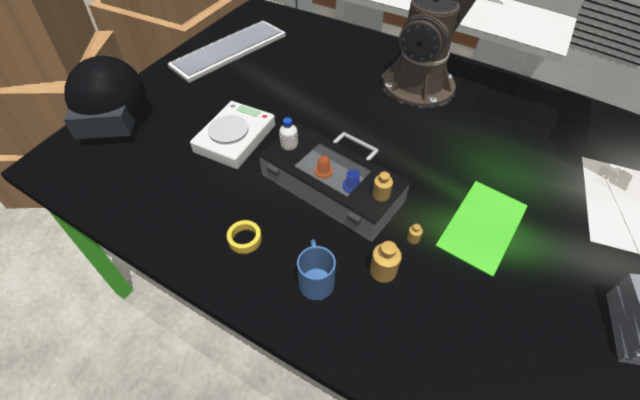

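Top view: the case is centred near (325,242) with its handle at (320,290), bottle at (385,248), orange striker (342,252), blue (306,248), pad (177,272), pan (461,241), mug (282,135) and tape (362,144). There are three brass weights: (264,235) on the lid, a large one at (236,178) and a small one at (228,224). The one on the lid fits, being middle-sized and standing on the lid's end. An enlarged crop will confirm this.

```bash
python3 - <<'E'
from h import *
crop('top0',215,160,200,145,4,'c1')
crop('scene0',230,100,200,150,4,'c2')
E
```

```text
(no output)
```

View pics/c1.png

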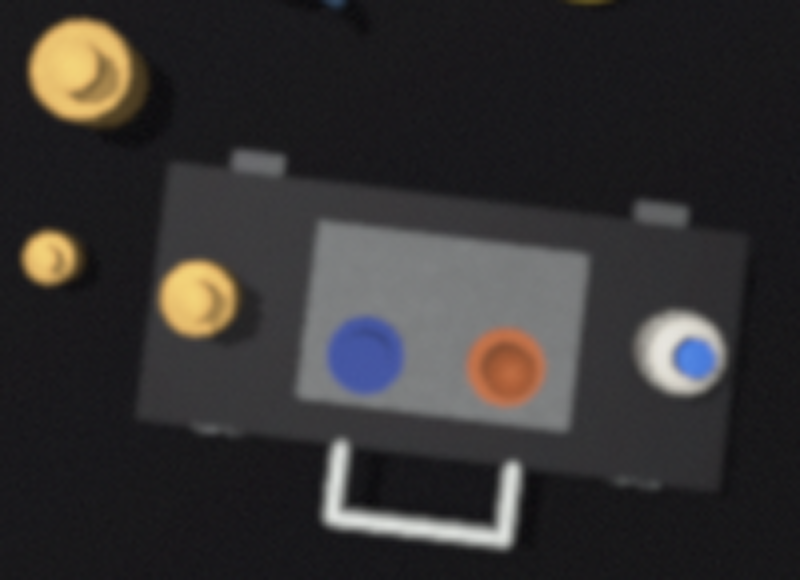

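View pics/c2.png

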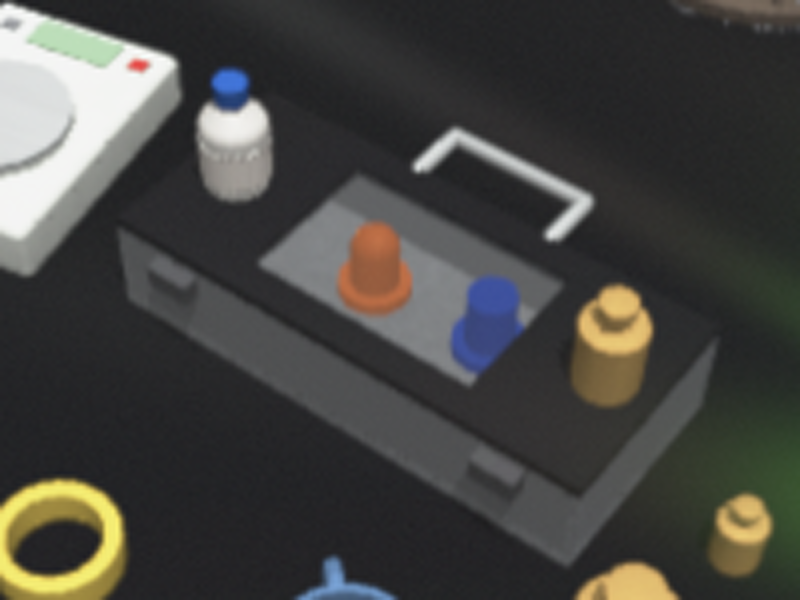

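The crops confirm the brass weight on the lid (c1 198,298) is bigger than the small one (50,258) and smaller than the large one (82,72). Lid corners in c1 are (168,162), (750,235), (720,492) and (135,420). The bar runs (332,518)-(508,540), and the orange striker, with its domed nose, is at (507,367).

```bash
python3 - <<'E'
from h import *
t=load('top0'); s=load('scene0')
T=lambda u,v,z: pt(t,215+u/4-.4,160+v/4-.4,z)
S=lambda u,v,z: pt(s,230+u/4-.4,100+v/4-.4,z)
np.set_printoptions(precision=4,suppress=True)
C=np.array([T(*c,.074) for c in [(168,162),(750,235),(720,492),(135,420)]])
print('corners',C[:,:2],'c',C.mean(0)[:2],'L',[np.linalg.norm(C[i]-C[(i+1)%4]) for i in range(4)])
ey=(C[0]-C[1])+(C[3]-C[2]); print('yaw(ey)',np.degrees(np.arctan2(-ey[0],ey[1])))
ex=(C[0]-C[3])+(C[1]-C[2]); print('yaw(ex)',np.degrees(np.arctan2(ex[1],ex[0])))
print('bar',T(332,518,.07),T(508,540,.07), 'scene',S(458,135,.07),S(590,203,.07))
print('scene lid', S(120,228,.074),S(580,493,.074),S(718,330,.074))
print('weight knob',T(200,297,.138),'body',T(198,298,.117))
print('weight scene base',S(607,390,.074), 'knob',S(621,298,.140))
print('bottle cap',T(694,358,.154),'body',T(680,352,.118),'scene cap top',S(231,80,.154),'base',S(237,184,.074))
print('orange nose',T(508,370,.062),'fl',T(507,366,.019),'scene fl',S(375,284,.0145),'nose',S(376,226,.062))
print('blue top',T(366,355,.058),'scene',S(494,287,.058),'fl',S(488,344,.0145))
print('pan',pt(t,460.5,241,.056),'scene',pt(s,229,129,.056))
print('pad',[pt(t,u,v,.006)[:2] for u,v in [(154,222),(210,227),(201,323),(144,318)]])
print('bigw',T(80,68,.1),'small',T(50,258,.03),'mug',pt(t,281,135,.09),'tape',pt(t,362,144,.025))
E
```

```text
corners [[ 0.6278  0.1356]
 [ 0.5838 -0.2039]
 [ 0.4352 -0.1843]
 [ 0.4783  0.1542]] c [ 0.5313 -0.0246] L [np.float64(0.34227495862893864), np.float64(0.14987920546198766), np.float64(0.3411935083256415), np.float64(0.1506252478513995)]
yaw(ey) -7.320391926237734
yaw(ex) -7.2932930905223605
bar [0.421  0.0404 0.07  ] [ 0.4078 -0.0615  0.07  ] scene [ 0.4084 -0.0571  0.07  ] [0.4222 0.0435 0.07  ]
scene lid [ 0.5913 -0.1939  0.074 ] [0.6303 0.1345 0.074 ] [0.4841 0.154  0.074 ]
weight knob [0.5512 0.1084 0.138 ] body [0.55   0.1122 0.117 ]
weight scene base [0.558 0.117 0.074] knob [0.5495 0.1128 0.14  ]
bottle cap [ 0.5183 -0.1553  0.154 ] body [ 0.5191 -0.1542  0.118 ] scene cap top [ 0.5185 -0.155   0.154 ] base [ 0.5226 -0.1531  0.074 ]
orange nose [ 0.5053 -0.0627  0.062 ] fl [ 0.5044 -0.065   0.019 ] scene fl [ 0.5047 -0.0632  0.0145] nose [ 0.5005 -0.0655  0.062 ]
blue top [0.5142 0.0207 0.058 ] scene [0.506 0.02  0.058] fl [0.5134 0.0228 0.0145]
pan [ 0.5293 -0.347   0.056 ] scene [ 0.5336 -0.3383  0.056 ]
pad [array([0.5775, 0.4038]), array([0.5646, 0.2623]), array([0.3271, 0.2829]), array([0.339 , 0.4257])]
bigw [0.6801 0.1821 0.1   ] small [0.5719 0.214  0.03  ] mug [0.7777 0.0775 0.09  ] tape [ 0.769  -0.1179  0.025 ]
```

```bash
python3 -m jog '{"linear":[[0.12,-0.16,0],[0.12,-0.16,0],[0.12,-0.16,0],[0.12,-0.16,0],[0.12,-0.16,0],[0.12,-0.16,0],[0.12,-0.16,0],[0.12,-0.16,0],[0.12,-0.16,0],[0.1,-0.12,0]],"turn":[[0,0,0.06],[0,0,0.06],[0,0,0.06],[0,0,0.06],[0,0,0.06],[0,0,0.06],[0,0,0.06],[0,0,0.06],[0,0,0.06],[0,0,0.04]],"hand":[87,87,87,87,87,87,87,87,87,87]}'
python3 -m jog '{"linear":[[0,0,0],[0,0,0],[0,0,0]],"turn":[[0,0,0],[0,0,0],[0,0,0]],"hand":[87,87,87]}'
python3 - <<'E'
from h import *
d=snap('wrist','w1'); s=robot.state()
print(s['q'],s['eef_pos'],R.from_quat(s['tcp_rot']).as_matrix(),d['xyz'])
E
```

```text
clock: 1.35
eef_pos: [0.5072, 0.1874, 0.2375]
tcp_rot: [0.998, -0.063, -0.0, 0.0]
wrist_force: [-0.0, 1.7, 0.6]
grip_width: 0.0871
finger_force: 0.0
clock: 1.72
eef_pos: [0.5059, 0.1903, 0.2375]
tcp_rot: [0.998, -0.063, -0.0, -0.0]
wrist_force: [-0.9, 0.4, 0.3]
grip_width: 0.0872
finger_force: 0.0
[ 7.22605715e-01  1.37629139e-01 -2.84781613e-01 -1.21965101e-04
 -1.14831628e+00  7.23148638e-01] [0.50591385 0.19040857 0.23759128] [[ 9.92186195e-01 -1.24765996e-01 -2.15905550e-05]
 [-1.24765992e-01 -9.92186187e-01  1.29268781e-04]
 [-3.75501987e-05 -1.25564933e-04 -9.99999991e-01]] [0.57580236 0.18214111 0.38510018]
```

View pics/w1.png

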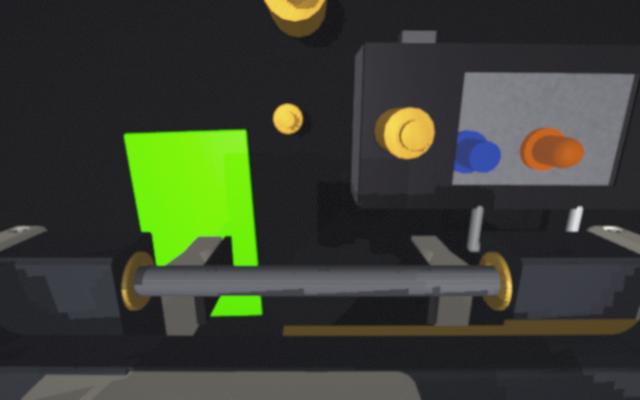

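Wrist view: the weight's knob is at (417,135) and its body top at (405,132). The pad is at (190,200), the blue striker at (475,152) and the orange one at (550,150).

```bash
python3 - <<'E'
from h import *
np.set_printoptions(precision=4,suppress=True)
d=load('w1')
print('knob',pt(d,417,135,.140),'body',pt(d,404.5,132.5,.119),'orange fl',pt(d,540,148,.019),'nose',pt(d,567,152,.056),'blue top',pt(d,484,156,.058))
print('lid corners',pt(d,364,45,.074),pt(d,359,207,.074))
im=d['image'].astype(int); b,g,r=im[...,0],im[...,1],im[...,2]
m=((r>150)&(b<110)&(g>110)).astype(np.uint8); m[220:]=0;
n,l,st,c=cv2.connectedComponentsWithStats(m); print(st[1:],c[1:])
# project predicted weight at (.551,.1115): body circle top & bottom
for z,rr in((.119,.02),(.074,.02),(.140,.008)):
    a=np.linspace(0,2*np.pi,60); P=np.array([px(d,(.551+rr*np.cos(t),.1115+rr*np.sin(t),z)) for t in a]); print(z,P.min(0),P.max(0))
E
```

```text
knob [0.5496 0.1111 0.14  ] body [0.5505 0.1148 0.119 ] orange fl [ 0.5056 -0.0592  0.019 ] nose [ 0.5053 -0.0622  0.056 ] blue top [0.512  0.0219 0.058 ]
lid corners [0.6254 0.1342 0.074 ] [0.4797 0.152  0.074 ]
[[ 264    0   61   22  913]
 [ 273  104   30   30  692]
 [ 383  107   52   52 2070]
 [ 547  127    3    1    3]
 [ 554  128    2    1    2]
 [ 557  129    8    7    8]
 [ 583  147    1    1    1]
 [ 583  155    1    1    1]
 [ 582  158    1    1    1]
 [ 574  165    1    1    1]
 [ 533  169   15    2   15]
 [ 549  168    4    2    4]] [[294.1281   8.5487]
 [287.3064 118.2731]
 [408.4193 132.6531]
 [548.     127.    ]
 [554.5    128.    ]
 [560.5    131.625 ]
 [583.     147.    ]
 [583.     155.    ]
 [582.     158.    ]
 [574.     165.    ]
 [540.     169.7333]
 [550.5    168.5   ]]
0.119 [383.4474 105.1757] [433.9155 156.5539]
0.074 [373.8977 105.9679] [417.1574 150.1194]
0.14 [405.4795 121.9027] [427.3617 144.1458]
```

```bash
python3 -m jog '{"linear":[[0.046,-0.09,0],[0.05,-0.09,0],[0.05,-0.085,0],[0,0,-0.1],[0,0,-0.1],[0,0,-0.1],[0,0,-0.09],[0,0,-0.06],[0,0,-0.03],[0,0,-0.008]],"turn":[[0,0,0],[0,0,0],[0,0,0],[0,0,0],[0,0,0],[0,0,0],[0,0,0],[0,0,0],[0,0,0],[0,0,0]],"hand":[87,87,87,87,87,87,87,87,87,87]}'
python3 -m jog '{"linear":[[0,0,0],[0,0,0]],"turn":[[0,0,0],[0,0,0]],"hand":[87,87]}'
```

```text
clock: 3.02
eef_pos: [0.5501, 0.1106, 0.0911]
tcp_rot: [0.998, -0.063, -0.0, 0.0]
wrist_force: [0.1, -0.8, -0.1]
grip_width: 0.0871
finger_force: 0.0
clock: 3.28
eef_pos: [0.5506, 0.1103, 0.0919]
tcp_rot: [0.998, -0.063, 0.001, -0.0]
wrist_force: [0.3, 0.1, -0.5]
grip_width: 0.087
finger_force: 0.0
```

```bash
python3 -m jog '{"linear":[[0,0,0],[0,0,0],[0,0,0],[0,0,0],[0,0,0],[0,0,0],[0,0,0],[0,0,0]],"turn":[[0,0,0],[0,0,0],[0,0,0],[0,0,0],[0,0,0],[0,0,0],[0,0,0],[0,0,0]],"hand":[80,70,60,52,46,38,30,30]}' 35
python3 -m jog '{"linear":[[0,0,0],[0,0,0],[0,0,0.02],[0,0,0.04],[0,0,0.06]],"turn":[[0,0,0],[0,0,0],[0,0,0],[0,0,0],[0,0,0]],"hand":[30,30,30,30,30]}'
```

```text
clock: 4.28
eef_pos: [0.5503, 0.1102, 0.0912]
tcp_rot: [0.998, -0.063, 0.0, -0.0]
wrist_force: [-0.4, 1.4, -0.2]
grip_width: 0.0392
finger_force: 35.0
clock: 4.9
eef_pos: [0.5497, 0.1097, 0.1276]
tcp_rot: [0.998, -0.063, -0.001, 0.0]
wrist_force: [0.3, 0.3, -3.0]
grip_width: 0.0392
finger_force: 35.0
```

```bash
python3 -m jog '{"linear":[[0,0,0.1],[-0.033,0.12,0],[-0.033,0.16,0],[-0.033,0.16,0],[-0.033,0.16,0],[-0.033,0.12,0],[0,0.06,0],[0,0,-0.1],[0,0,-0.1],[0,0,-0.08]],"turn":[[0,0,0],[0,0,0],[0,0,0],[0,0,0],[0,0,0],[0,0,0],[0,0,0],[0,0,0],[0,0,0],[0,0,0]],"hand":[30,30,30,30,30,30,30,30,30,30]}'
python3 -m jog '{"linear":[[0,0,-0.06],[0,0,-0.04],[0,0,-0.02],[0,0,0],[0,0,0]],"turn":[[0,0,0],[0,0,0],[0,0,0],[0,0,0],[0,0,0]],"hand":[30,30,30,30,30]}'
```

```text
clock: 6.15
eef_pos: [0.5008, 0.3433, 0.0724]
tcp_rot: [0.998, -0.063, -0.0, 0.0]
wrist_force: [-0.5, 0.5, -3.2]
grip_width: 0.0395
finger_force: 35.0
clock: 6.78
eef_pos: [0.5011, 0.3444, 0.0379]
tcp_rot: [0.998, -0.063, 0.0, -0.0]
wrist_force: [0.5, 1.1, -3.2]
grip_width: 0.039
finger_force: 35.0
```

```bash
python3 -m jog '{"linear":[[0,0,-0.02],[0,0,-0.015],[0,0,-0.008],[0,0,-0.004],[0,0,0],[0,0,0]],"turn":[[0,0,0],[0,0,0],[0,0,0],[0,0,0],[0,0,0],[0,0,0]],"hand":[30,30,30,30,30,30]}'
```

```text
clock: 7.52
eef_pos: [0.5006, 0.3439, 0.0232]
tcp_rot: [0.998, -0.063, -0.0, 0.0]
wrist_force: [-2.1, -1.1, -0.4]
grip_width: 0.0398
finger_force: 35.0
```

```bash
python3 -m jog '{"linear":[[0,0,0],[0,0,0],[0,0,0],[0,0,0],[0,0,0.05],[0,0,0.1],[0,0,0.16],[0,0,0.16],[0,0,0.16],[0,0,0.084]],"turn":[[0,0,0],[0,0,0],[0,0,0],[0,0,0],[0,0,0],[0,0,0],[0,0,0],[0,0,0],[0,0,0],[0,0,0]],"hand":[48,60,72,80,80,80,80,80,80,80]}'
python3 -m jog '{"linear":[[-0.01,-0.15,0],[-0.01,-0.18,0],[-0.01,-0.18,0],[-0.01,-0.18,0],[-0.01,-0.18,0],[-0.01,-0.18,0],[-0.01,-0.15,0],[-0.01,-0.1,0],[0,0,0],[0,0,0]],"turn":[[0,0,0],[0,0,0],[0,0,0],[0,0,0],[0,0,0],[0,0,0],[0,0,0],[0,0,0],[0,0,0],[0,0,0]],"hand":[80,80,80,80,80,80,80,80,80,80]}'
python3 - <<'E'
from h import *
d=snap('wrist','w2'); s=robot.state(); print(s['eef_pos'],s['q'])
E
```

```text
clock: 8.78
eef_pos: [0.5014, 0.3445, 0.2419]
tcp_rot: [0.998, -0.063, 0.002, -0.002]
wrist_force: [0.1, -0.6, -0.7]
grip_width: 0.0797
finger_force: 0.0
clock: 10.02
eef_pos: [0.4769, -0.0459, 0.238]
tcp_rot: [0.998, -0.063, 0.001, -0.0]
wrist_force: [0.2, -0.1, 0.1]
grip_width: 0.0801
finger_force: 0.0
[ 0.47689903 -0.04553298  0.23784277] [ 3.16754135e-01  3.02018723e-02 -4.04521170e-01  4.24036438e-05
 -1.13514135e+00  1.12778549e+00]
```

View pics/w2.png

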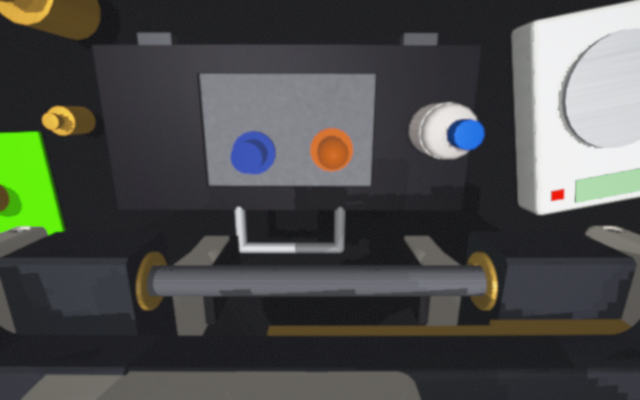

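Wrist view: the bottle's cap is at (466,135) and its body at (444,131). Lid corners are (93,46), (480,46), (467,209) and (117,209). The bar runs (241,247)-(341,247), orange is at (332,150) and blue at (252,152). The handle is clear.

```bash
python3 - <<'E'
from h import *
np.set_printoptions(precision=4,suppress=True)
d=load('w2')
C=np.array([pt(d,*c,.074) for c in [(93,46),(480,46),(467,209),(117,209)]]); print(C[:,:2],C.mean(0),[np.linalg.norm(C[i]-C[(i+1)%4]) for i in range(4)])
print('bar',pt(d,241,247,.075),pt(d,341,247,.075))
print('cap',pt(d,466.5,135,.154),'orange nose',pt(d,333,152,.06),'fl',pt(d,331,149.5,.019),'blue top',pt(d,250,156,.058))
b=(.5187,-.155)
im=d['image'].astype(int); mx=im.max(2); mn=im.min(2)
m=((mx>105)).astype(np.uint8); m[:90]=0;m[175:]=0; m[:,:395]=0;m[:,500:]=0
ys,xs=np.nonzero(m); print('blob',xs.min(),xs.max(),ys.min(),ys.max())
for z,rr in((.074,.022),(.114,.022),(.154,.0125)):
    a=np.linspace(0,2*np.pi,60); P=np.array([px(d,(b[0]+rr*np.cos(t),b[1]+rr*np.sin(t),z)) for t in a]); print(z,P.min(0),P.max(0))
E
```

```text
[[ 0.6265  0.1331]
 [ 0.5832 -0.2028]
 [ 0.435  -0.1902]
 [ 0.4789  0.1542]] [ 0.5309 -0.0264  0.074 ] [np.float64(0.3387084395698501), np.float64(0.1487349428991733), np.float64(0.347150636141696), np.float64(0.14905922315982403)]
bar [0.4238 0.0391 0.075 ] [ 0.411 -0.062  0.075]
cap [ 0.5176 -0.1553  0.154 ] orange nose [ 0.5059 -0.0653  0.06  ] fl [ 0.5038 -0.0648  0.019 ] blue top [0.5122 0.017  0.058 ]
blob 410 484 102 158
0.074 [404.5119 103.1198] [452.0486 151.6234]
0.114 [417.2352 101.952 ] [471.6634 157.3758]
0.154 [447.97   114.8947] [484.1275 151.6099]
```

```bash
python3 -m jog '{"linear":[[0.047,-0.12,0],[0.05,-0.13,0],[0.04,-0.118,0],[0,0,-0.08],[0,0,-0.1],[0,0,-0.1],[0,0,-0.07],[0,0,-0.05],[0,0,-0.03],[0,0,-0.01]],"turn":[[0,0,0],[0,0,0],[0,0,0],[0,0,0],[0,0,0],[0,0,0],[0,0,0],[0,0,0],[0,0,0],[0,0,0]],"hand":[87,87,87,87,87,87,87,87,87,87]}'
python3 -m jog '{"linear":[[0,0,0],[0,0,0],[0,0,0]],"turn":[[0,0,0],[0,0,0],[0,0,0]],"hand":[80,74,68]}'
```

```text
clock: 11.32
eef_pos: [0.518, -0.1561, 0.1051]
tcp_rot: [0.998, -0.063, -0.0, 0.0]
wrist_force: [0.6, -0.3, 0.3]
grip_width: 0.0872
finger_force: 0.0
clock: 11.7
eef_pos: [0.5181, -0.1564, 0.1058]
tcp_rot: [0.998, -0.063, 0.0, -0.0]
wrist_force: [-0.3, -0.3, 0.4]
grip_width: 0.0702
finger_force: 0.0
```

```bash
python3 -m jog '{"linear":[[0,0,-0.009],[0,0,0],[0,0,0],[0,0,0],[0,0,0],[0,0,0],[0,0,0],[0,0,0.02],[0,0,0.04],[0,0,0.06]],"turn":[[0,0,0],[0,0,0],[0,0,0],[0,0,0],[0,0,0],[0,0,0],[0,0,0],[0,0,0],[0,0,0],[0,0,0]],"hand":[60,54,48,42,36,36,36,36,36,36]}' 18
python3 -m jog '{"linear":[[0,0,0.05],[0,0,0],[0,0,0]],"turn":[[0,0,0],[0,0,0],[0,0,0]],"hand":[36,36,36]}'
```

```text
clock: 12.95
eef_pos: [0.5177, -0.1562, 0.1392]
tcp_rot: [0.998, -0.063, -0.0, -0.0]
wrist_force: [0.4, -0.4, -1.6]
grip_width: 0.0436
finger_force: 18.0
clock: 13.32
eef_pos: [0.5175, -0.1563, 0.1533]
tcp_rot: [0.998, -0.063, -0.0, -0.0]
wrist_force: [-0.8, -0.4, -1.3]
grip_width: 0.0429
finger_force: 18.0
```

```bash
python3 -m jog '{"linear":[[-0.03,0.12,0],[-0.036,0.17,0],[-0.04,0.18,0],[-0.04,0.18,0],[-0.04,0.19,0],[-0.04,0.19,0],[-0.04,0.19,0],[-0.04,0.18,0],[-0.036,0.15,0],[-0.016,0.12,0]],"turn":[[0,0,0],[0,0,0],[0,0,0],[0,0,0],[0,0,0],[0,0,0],[0,0,0],[0,0,0],[0,0,0],[0,0,0]],"hand":[36,36,36,36,36,36,36,36,36,36]}'
python3 -m jog '{"linear":[[0,0,-0.08],[0,0,-0.1],[0,0,-0.1],[0,0,-0.06],[0,0,-0.03],[0,0,0],[0,0,0]],"turn":[[0,0,0],[0,0,0],[0,0,0],[0,0,0],[0,0,0],[0,0,0],[0,0,0]],"hand":[36,36,36,36,36,36,36]}'
```

```text
clock: 14.58
eef_pos: [0.4094, 0.3462, 0.1527]
tcp_rot: [0.998, -0.063, -0.0, 0.001]
wrist_force: [0.5, -0.5, -1.0]
grip_width: 0.0432
finger_force: 18.0
clock: 15.45
eef_pos: [0.4108, 0.3451, 0.0432]
tcp_rot: [0.998, -0.063, 0.0, -0.0]
wrist_force: [-1.0, 0.7, -2.0]
grip_width: 0.0432
finger_force: 18.0
```

```bash
python3 -m jog '{"linear":[[0,0,-0.012],[0,0,-0.008],[0,0,-0.004],[0,0,-0.003],[0,0,0],[0,0,0]],"turn":[[0,0,0],[0,0,0],[0,0,0],[0,0,0],[0,0,0],[0,0,0]],"hand":[36,36,36,36,36,36]}'
```

```text
clock: 16.2
eef_pos: [0.4105, 0.3446, 0.0346]
tcp_rot: [0.998, -0.063, 0.0, -0.0]
wrist_force: [-1.1, -1.0, 1.6]
grip_width: 0.0433
finger_force: 18.0
```

```bash
python3 -m jog '{"linear":[[0,0,0],[0,0,0],[0,0,0],[0,0,0],[0,0,0.05],[0,0,0.1],[0,0,0.15],[0,0,0.15],[0,0,0.1],[0,0,0.05]],"turn":[[0,0,0],[0,0,0],[0,0,0],[0,0,0],[0,0,0],[0,0,0],[0,0,0],[0,0,0],[0,0,0],[0,0,0]],"hand":[52,62,72,80,80,80,80,80,80,80]}'
python3 -m jog '{"linear":[[0,-0.08,0],[0,-0.12,0],[0,-0.14,0],[0,-0.14,0],[0,-0.14,0],[0,-0.14,0],[0,-0.14,0],[0.01,-0.12,0],[0.01,-0.1,0],[0,-0.06,0]],"turn":[[0,0,-0.9],[0,0,-0.9],[0,0,-0.9],[0,0,-0.9],[0,0,-0.9],[0,0,-0.9],[0,0,-0.9],[0,0,-0.9],[0,0,-0.9],[0,0,-0.9]],"hand":[80,70,60,50,40,30,24,24,24,24]}'
python3 -m jog '{"linear":[[0,0,0],[0,0,0],[0,0,0]],"turn":[[0,0,0],[0,0,0],[0,0,0]],"hand":[24,24,24]}'
python3 - <<'E'
from h import *
s=robot.state(); print(s['eef_pos'],s['q'],R.from_quat(s['tcp_rot']).as_matrix()[:,1]); snap('top','t2')
crop('t2',130,180,200,150,4,'c3')
E
```

```text
clock: 17.45
eef_pos: [0.4108, 0.3451, 0.2173]
tcp_rot: [0.998, -0.063, 0.001, -0.002]
wrist_force: [0.4, -0.3, -0.5]
grip_width: 0.0801
finger_force: 0.0
clock: 18.7
eef_pos: [0.4159, -0.0108, 0.2141]
tcp_rot: [-0.659, 0.753, 0.0, -0.0]
wrist_force: [-0.3, 0.1, 0.1]
grip_width: 0.024
finger_force: 0.0
clock: 19.08
eef_pos: [0.4164, -0.0088, 0.2144]
tcp_rot: [-0.662, 0.75, 0.0, -0.0]
wrist_force: [-0.4, -0.0, -0.2]
grip_width: 0.0234
finger_force: 0.0
[ 0.41640974 -0.00882075  0.21439898] [ 4.57330014e-01 -6.57800100e-02 -5.54477947e-01 -5.64708154e-05
 -1.08226470e+00 -5.81415807e-01] [-9.92307936e-01  1.23793914e-01  1.66367680e-04]
```

View pics/c3.png

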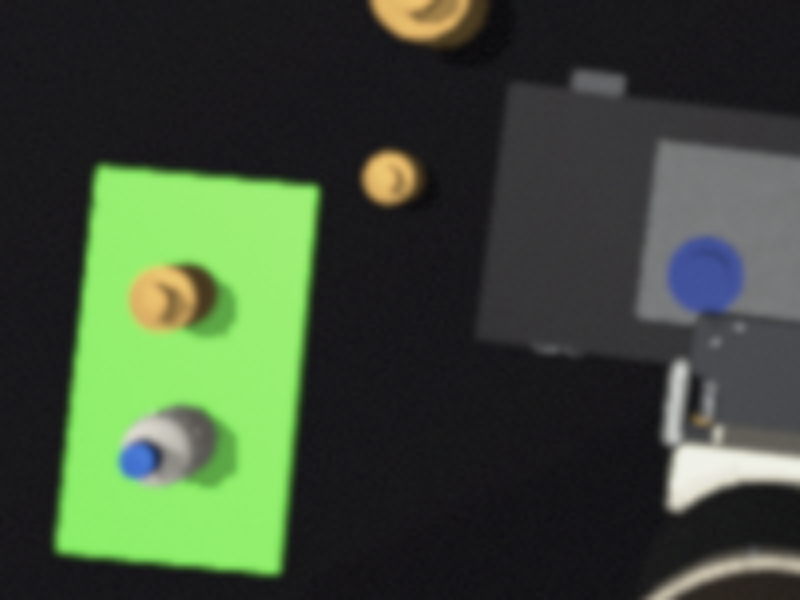

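Crop: the bottle (170,450) and the weight (170,298) both stand upright, well inside the pad. The handle is next.

```bash
python3 -m jog '{"linear":[[0,0,-0.1],[0,0,-0.12],[0,0,-0.1],[0,0,-0.08],[0,0,-0.05],[0,0,-0.03],[0,0,-0.02],[0,0,-0.008],[0,0,0],[0,0,0]],"turn":[[0,0,0],[0,0,0],[0,0,0],[0,0,0],[0,0,0],[0,0,0],[0,0,0],[0,0,0],[0,0,0],[0,0,0]],"hand":[24,24,24,24,24,24,24,24,24,24]}'
python3 -m jog '{"linear":[[0,0,0],[0,0,0],[0,0,0],[0,0,0]],"turn":[[0,0,0],[0,0,0],[0,0,0],[0,0,0]],"hand":[18,12,5,5]}' 15
```

```text
clock: 20.38
eef_pos: [0.4167, -0.0093, 0.0624]
tcp_rot: [-0.661, 0.75, -0.0, 0.0]
wrist_force: [-0.1, -0.4, -0.2]
grip_width: 0.0236
finger_force: 0.0
clock: 20.88
eef_pos: [0.4162, -0.0094, 0.0621]
tcp_rot: [-0.661, 0.75, 0.0, -0.0]
wrist_force: [-2.9, 1.4, 3.0]
grip_width: 0.0093
finger_force: 15.0
```

```bash
python3 - <<'E'
import numpy as np
th=np.r_[0,.05,.13,.22,.32,.42,.52,.62,.72,.82,.92,1.02,1.12,1.22,1.32,1.42,1.51,1.6,1.68,1.74,1.79]
x=-.192*np.cos(th)+.004*np.sin(th); z=.192*np.sin(th)+.004*np.cos(th)
P=np.c_[x*.992,-x*.127,z]/.3; Q=np.round(P-P[0],3)
print(np.round(np.diff(Q,axis=0),3).tolist())
E
```

```text
[[0.001, -0.0, 0.032], [0.006, -0.001, 0.051], [0.011, -0.001, 0.056], [0.018, -0.003, 0.062], [0.025, -0.003, 0.059], [0.029, -0.004, 0.056], [0.036, -0.004, 0.053], [0.04, -0.005, 0.05], [0.045, -0.006, 0.045], [0.05, -0.006, 0.04], [0.053, -0.007, 0.035], [0.056, -0.007, 0.03], [0.059, -0.008, 0.023], [0.061, -0.008, 0.018], [0.063, -0.008, 0.011], [0.057, -0.007, 0.005], [0.057, -0.007, 0.0], [0.05, -0.007, -0.005], [0.038, -0.005, -0.006], [0.031, -0.004, -0.007]]
```

```bash
python3 -m jog '{"linear":[[0.001,0,0.032],[0.006,-0.001,0.051],[0.011,-0.001,0.056],[0.018,-0.003,0.062],[0.025,-0.003,0.059]],"turn":[[0,0,0],[0,0,0],[0,0,0],[0,0,0],[0,0,0]],"hand":[5,5,5,5,5]}'
python3 -m jog '{"linear":[[0.029,-0.004,0.056],[0.036,-0.004,0.053],[0.04,-0.005,0.05],[0.045,-0.006,0.045],[0.05,-0.006,0.04]],"turn":[[0,0,0],[0,0,0],[0,0,0],[0,0,0],[0,0,0]],"hand":[5,5,5,5,5]}'
python3 - <<'E'
from h import *
d=snap('scene','s3')
E
```

```text
clock: 21.5
eef_pos: [0.4339, -0.0117, 0.1408]
tcp_rot: [-0.661, 0.751, 0.001, -0.0]
wrist_force: [-0.9, 2.3, -2.6]
grip_width: 0.0094
finger_force: 15.0
clock: 22.12
eef_pos: [0.4923, -0.0195, 0.2148]
tcp_rot: [-0.661, 0.75, 0.001, -0.002]
wrist_force: [-12.1, 4.5, 11.3]
grip_width: 0.0093
finger_force: 15.0
```

View pics/s3.png

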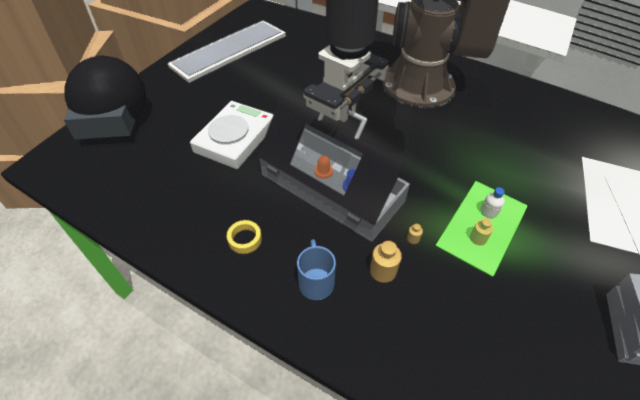

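The lid follows at about 0.9 rad with the bar held. The 17 N force points outward along the lid, so I shift about 3 mm outward and go on.

```bash
python3 -m jog '{"linear":[[-0.003,0,0.004],[0.05,-0.007,0.038],[0.056,-0.007,0.03],[0.059,-0.008,0.023],[0.061,-0.008,0.018]],"turn":[[0,0,0],[0,0,0],[0,0,0],[0,0,0],[0,0,0]],"hand":[5,5,5,5,5]}'
python3 -m jog '{"linear":[[0.063,-0.008,0.011],[0.057,-0.007,0.005],[0.057,-0.007,0]],"turn":[[0,0,0],[0,0,0],[0,0,0]],"hand":[5,5,5]}'
```

```text
clock: 22.8
eef_pos: [0.5616, -0.0287, 0.2481]
tcp_rot: [-0.661, 0.75, 0.0, -0.0]
wrist_force: [-2.8, 0.2, 1.2]
grip_width: 0.0092
finger_force: 15.0
clock: 23.18
eef_pos: [0.6148, -0.0356, 0.2526]
tcp_rot: [-0.661, 0.75, -0.0, -0.001]
wrist_force: [-1.2, -0.7, 2.1]
grip_width: 0.0094
finger_force: 15.0
```

```bash
python3 -m jog '{"linear":[[0.05,-0.007,-0.005],[0.038,-0.005,-0.006],[0.025,-0.003,-0.006],[0,0,0],[0,0,0]],"turn":[[0,0,0],[0,0,0],[0,0,0],[0,0,0],[0,0,0]],"hand":[5,5,5,5,5]}'
```

```text
clock: 23.8
eef_pos: [0.6486, -0.0399, 0.2471]
tcp_rot: [-0.661, 0.75, -0.0, -0.0]
wrist_force: [-0.7, -5.7, 1.7]
grip_width: 0.0094
finger_force: 15.0
```

```bash
python3 -m jog '{"linear":[[0,0,0],[0,0,0],[0,0,0],[0,0,0],[0,0,0.03],[0,0,0.06],[0,0,0.1],[-0.1,0.01,0.05],[-0.15,0.02,0],[-0.15,0.02,0]],"turn":[[0,0,0],[0,0,0],[0,0,0],[0,0,0],[0,0,0],[0,0,0],[0,0,0],[0,0,0],[0,0,0],[0,0,0]],"hand":[12,18,24,28,28,28,28,28,28,28]}'
python3 -m jog '{"linear":[[-0.15,0.02,0],[-0.06,0.01,0],[0,0,0],[0,0,0]],"turn":[[0,0,0],[0,0,0],[0,0,0],[0,0,0]],"hand":[28,28,28,28]}'
python3 - <<'E'
from h import *
s=robot.state(); print(s['eef_pos'],s['q'])
d=snap('wrist','w4'); e=snap('scene','s4'); cv2.imwrite('pics/c4.png',np.hstack([d['image'][:,::1],e['image'][60:460,200:520]])[:,:][::1,::1])
im=cv2.imread('pics/c4.png'); cv2.imwrite('pics/c4.png',cv2.resize(im,(800,int(im.shape[0]*800/im.shape[1])))) if im is not None else 0
E
```

```text
clock: 25.05
eef_pos: [0.5278, -0.0243, 0.3204]
tcp_rot: [-0.661, 0.75, -0.0, 0.001]
wrist_force: [-0.6, 1.3, 0.3]
grip_width: 0.0281
finger_force: 0.0
clock: 25.55
eef_pos: [0.4666, -0.0152, 0.3194]
tcp_rot: [-0.661, 0.75, -0.0, 0.0]
wrist_force: [0.3, -0.0, -0.6]
grip_width: 0.0276
finger_force: 0.0
[ 0.46662274 -0.01520089  0.3194043 ] [ 3.91024628e-01 -4.02624075e-02 -2.87643444e-01  2.81630738e-04
 -1.32253408e+00 -5.17411710e-01]Traceback (most recent call last):
  File "<stdin>", line 3, in <module>
    return _nx.concatenate(arrs, 1, dtype=dtype, casting=casting)
           ~~~~~~~~~~~~~~~^^^^^^^^^^^^^^^^^^^^^^^^^^^^^^^^^^^^^^^
ValueError: all the input array dimensions except for the concatenation axis must match exactly, but along dimension 0, the array at index 0 has size 400 and the array at index 1 has size 340
```

```bash
python3 -m jog '{"linear":[[0,-0.016,-0.03],[0,-0.016,-0.03],[0,-0.016,-0.03],[0,-0.016,-0.03],[0,-0.016,-0.03],[0,-0.016,-0.03],[0,-0.016,-0.03],[0,-0.016,-0.03],[0,-0.016,0],[0,-0.016,0]],"turn":[[0,0,0.9],[0,0,0.9],[0,0,0.9],[0,0,0.9],[0,0,0.9],[0,0,0.9],[0,0,0.9],[0,0,0.9],[0,0,0.9],[0,0,0.9]],"hand":[28,28,35,40,45,52,52,52,52,52]}'
python3 -m jog '{"linear":[[0,0,0],[0,0,0],[0,0,0]],"turn":[[0,0,0],[0,0,0],[0,0,0]],"hand":[52,52,52]}'
python3 - <<'E'
from h import *
s=robot.state(); print(s['eef_pos'],s['q'],R.from_quat(s['tcp_rot']).as_matrix()[:,1])
d=snap('wrist','w5'); e=snap('scene','s5')
cv2.imwrite('pics/c5.png',np.vstack([d['image'][:300],e['image'][80:240,:]]))
E
```

```text
clock: 26.9
eef_pos: [0.4663, -0.0637, 0.2462]
tcp_rot: [0.998, -0.061, -0.001, 0.0]
wrist_force: [-0.7, 0.9, 0.4]
grip_width: 0.0517
finger_force: 0.0
clock: 27.28
eef_pos: [0.4658, -0.0633, 0.2467]
tcp_rot: [0.998, -0.064, -0.0, 0.0]
wrist_force: [0.2, -0.6, -0.2]
grip_width: 0.0517
finger_force: 0.0
[ 0.46579504 -0.06326966  0.24674741] [ 2.85296535e-01  8.09750689e-03 -4.06139893e-01  1.92799768e-05
 -1.15684010e+00  1.15701470e+00] [-1.28124161e-01 -9.91758127e-01  1.29213529e-04]
```

View pics/c5.png

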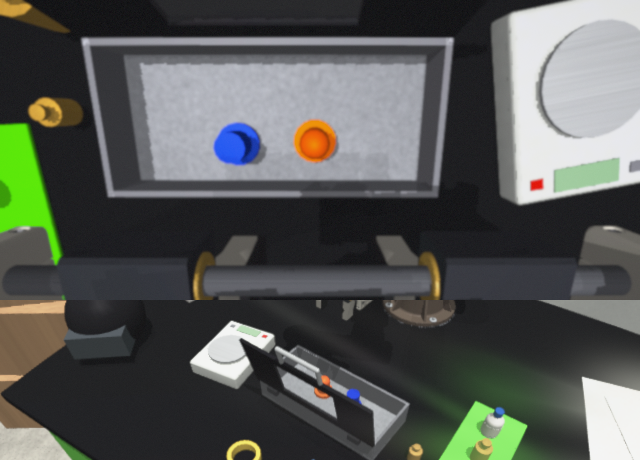

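The lid stands open on its stop, with the case rim at (83-452, 38-196). The orange flange is at (315,141) with its nose at (315,144), blue is at (237,145), and the balance is at right with its pan near (600,78).

```bash
python3 - <<'E'
from h import *
np.set_printoptions(precision=4,suppress=True)
d=load('w5')
print('fl',pt(d,315.2,141.5,.017),'nose',pt(d,315,144.5,.055),'blue top',pt(d,233,147.5,.058))
C=np.array([pt(d,*c,.066) for c in [(83,39),(452,39),(439,196),(109,196)]]); print('case',C.mean(0),[np.linalg.norm(C[i]-C[(i+1)%4]) for i in range(4)])
# pan: project circle for candidates
for c in ((.531,-.343),(.53,-.347),(.533,-.339)):
    a=np.radians(np.arange(0,360,30)); print(c,[tuple(np.round(px(d,(c[0]+.055*np.cos(t),c[1]+.055*np.sin(t),.056)),0)) for t in a])
E
python3 - <<'E'
from h import *
crop('top0',415,195,90,105,5,'c6')
E
```

```text
fl [ 0.5024 -0.066   0.017 ] nose [ 0.5027 -0.0659  0.055 ] blue top [0.5107 0.017  0.058 ]
case [ 0.5309 -0.0261  0.066 ] [np.float64(0.33839721037355014), np.float64(0.1484046675320887), np.float64(0.34114387939370744), np.float64(0.14889751525152314)]
(0.531, -0.343) [(np.float64(598.0), np.float64(18.0)), (np.float64(568.0), np.float64(30.0)), (np.float64(545.0), np.float64(56.0)), (np.float64(536.0), np.float64(87.0)), (np.float64(542.0), np.float64(114.0)), (np.float64(561.0), np.float64(132.0)), (np.float64(588.0), np.float64(136.0)), (np.float64(616.0), np.float64(125.0)), (np.float64(638.0), np.float64(102.0)), (np.float64(649.0), np.float64(72.0)), (np.float64(645.0), np.float64(43.0)), (np.float64(626.0), np.float64(22.0))]
(0.53, -0.347) [(np.float64(602.0), np.float64(18.0)), (np.float64(572.0), np.float64(31.0)), (np.float64(549.0), np.float64(56.0)), (np.float64(540.0), np.float64(87.0)), (np.float64(546.0), np.float64(115.0)), (np.float64(565.0), np.float64(133.0)), (np.float64(592.0), np.float64(137.0)), (np.float64(620.0), np.float64(126.0)), (np.float64(642.0), np.float64(103.0)), (np.float64(653.0), np.float64(73.0)), (np.float64(649.0), np.float64(43.0)), (np.float64(631.0), np.float64(23.0))]
(0.533, -0.339) [(np.float64(594.0), np.float64(16.0)), (np.float64(564.0), np.float64(28.0)), (np.float64(541.0), np.float64(54.0)), (np.float64(532.0), np.float64(85.0)), (np.float64(539.0), np.float64(113.0)), (np.float64(558.0), np.float64(131.0)), (np.float64(584.0), np.float64(135.0)), (np.float64(612.0), np.float64(124.0)), (np.float64(635.0), np.float64(101.0)), (np.float64(645.0), np.float64(71.0)), (np.float64(641.0), np.float64(41.0)), (np.float64(622.0), np.float64(21.0))]
```

View pics/c6.png

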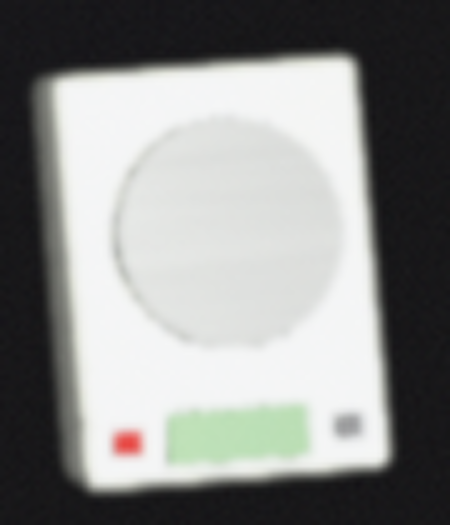

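The pan centre in the crop is (228,230), giving about (0.530,-0.3465), which agrees with the pan edge in the wrist view. I descend on the orange striker.

```bash
python3 -m jog '{"linear":[[0.063,-0.003,0],[0.063,-0.003,0],[0,0,-0.1],[0,0,-0.15],[0,0,-0.15],[0,0,-0.12],[0,0,-0.08],[0,0,-0.05],[0,0,-0.03],[0,0,0]],"turn":[[0,0,0],[0,0,0],[0,0,0],[0,0,0],[0,0,0],[0,0,0],[0,0,0],[0,0,0],[0,0,0],[0,0,0]],"hand":[48,48,48,48,48,48,48,48,48,48]}'
python3 -m jog '{"linear":[[0,0,-0.015],[0,0,-0.01],[0,0,0],[0,0,0]],"turn":[[0,0,0],[0,0,0],[0,0,0],[0,0,0]],"hand":[48,48,48,48]}'
```

```text
clock: 28.62
eef_pos: [0.5037, -0.0652, 0.0427]
tcp_rot: [0.998, -0.063, -0.0, 0.0]
wrist_force: [0.6, 0.2, 1.0]
grip_width: 0.0479
finger_force: 0.0
clock: 29.12
eef_pos: [0.5036, -0.0652, 0.0356]
tcp_rot: [0.998, -0.063, 0.0, -0.0]
wrist_force: [1.0, 0.5, 0.0]
grip_width: 0.048
finger_force: 0.0
```

```bash
python3 -m jog '{"linear":[[0,0,-0.005],[0,0,0],[0,0,0],[0,0,0],[0,0,0],[0,0,0],[0,0,0]],"turn":[[0,0,0],[0,0,0],[0,0,0],[0,0,0],[0,0,0],[0,0,0],[0,0,0]],"hand":[44,40,36,32,25,25,25]}' 30
python3 -m jog '{"linear":[[0,0,0.02],[0,0,0.04],[0,0,0.08],[0,0,0.12],[0,0,0.12],[0,0,0.05],[0,0,0],[0,0,0]],"turn":[[0,0,0],[0,0,0],[0,0,0],[0,0,0],[0,0,0],[0,0,0],[0,0,0],[0,0,0]],"hand":[25,25,25,25,25,25,25,25]}'
```

```text
clock: 30.0
eef_pos: [0.5033, -0.0653, 0.0338]
tcp_rot: [0.998, -0.063, -0.0, 0.0]
wrist_force: [0.5, -1.4, -0.0]
grip_width: 0.0312
finger_force: 30.0
clock: 31.0
eef_pos: [0.5025, -0.0652, 0.1616]
tcp_rot: [0.998, -0.063, -0.001, 0.0]
wrist_force: [-0.5, 0.8, -2.9]
grip_width: 0.0313
finger_force: 30.0
```

```bash
python3 -m jog '{"linear":[[0.01,-0.1,0],[0.016,-0.16,0],[0.018,-0.17,0],[0.018,-0.17,0],[0.018,-0.16,0],[0.012,-0.12,0],[0,-0.058,0],[0,0,0],[0,0,-0.06],[0,0,-0.08]],"turn":[[0,0,0],[0,0,0],[0,0,0],[0,0,0],[0,0,0],[0,0,0],[0,0,0],[0,0,0],[0,0,0],[0,0,0]],"hand":[25,25,25,25,25,25,25,25,25,25]}'
python3 -m jog '{"linear":[[0,0,-0.05],[0,0,-0.03],[0,0,-0.01],[0,0,0],[0,0,0]],"turn":[[0,0,0],[0,0,0],[0,0,0],[0,0,0],[0,0,0]],"hand":[25,25,25,25,25]}'
```

```text
clock: 32.25
eef_pos: [0.5311, -0.3453, 0.1198]
tcp_rot: [0.998, -0.063, 0.0, -0.0]
wrist_force: [0.1, -0.4, -1.8]
grip_width: 0.0313
finger_force: 30.0
clock: 32.88
eef_pos: [0.5315, -0.3468, 0.0946]
tcp_rot: [0.998, -0.063, 0.001, 0.0]
wrist_force: [-0.4, -0.1, -0.7]
grip_width: 0.0315
finger_force: 30.0
```

```bash
python3 -m jog '{"linear":[[-0.001,0,-0.02],[-0.002,0,-0.012],[0,0,-0.006],[0,0,-0.004],[0,0,-0.003],[0,0,0],[0,0,0]],"turn":[[0,0,0],[0,0,0],[0,0,0],[0,0,0],[0,0,0],[0,0,0],[0,0,0]],"hand":[25,25,25,25,25,25,25]}'
```

```text
clock: 33.75
eef_pos: [0.5302, -0.3466, 0.0804]
tcp_rot: [0.998, -0.063, 0.0, 0.0]
wrist_force: [-0.3, -1.0, -1.6]
grip_width: 0.0313
finger_force: 30.0
```

```bash
python3 -m jog '{"linear":[[0,0,-0.002],[0,0,-0.002],[0,0,0],[0,0,0]],"turn":[[0,0,0],[0,0,0],[0,0,0],[0,0,0]],"hand":[25,25,25,25]}'
```

```text
clock: 34.25
eef_pos: [0.5303, -0.3466, 0.0799]
tcp_rot: [0.998, -0.063, 0.0, 0.0]
wrist_force: [-2.5, 1.1, 5.3]
grip_width: 0.0313
finger_force: 30.0
```

```bash
python3 -m jog '{"linear":[[0,0,0],[0,0,0],[0,0,0],[0,0,0],[0,0,0.03],[0,0,0.08],[0,0,0.15],[0,0,0.18],[0,0,0.18],[0,0,0.11]],"turn":[[0,0,0],[0,0,0],[0,0,0],[0,0,0],[0,0,0],[0,0,0],[0,0,0],[0,0,0],[0,0,0],[0,0,0]],"hand":[36,42,48,50,50,50,50,50,50,50]}'
python3 -m jog '{"linear":[[0.03,0.07,0],[0.04,0.1,0],[0.05,0.12,0],[0.05,0.12,0],[0.05,0.12,0],[0.05,0.12,0],[0.05,0.12,0],[0.04,0.1,0],[0.04,0.1,0],[0.012,0.05,0]],"turn":[[0,0,-0.9],[0,0,-0.9],[0,0,-0.9],[0,0,-0.9],[0,0,-0.9],[0,0,-0.9],[0,0,-0.9],[0,0,-0.9],[0,0,-0.9],[0,0,-0.9]],"hand":[50,45,40,34,34,34,34,34,34,34]}'
python3 -m jog '{"linear":[[0,0,0],[0,0,0],[0,0,0]],"turn":[[0,0,0],[0,0,0],[0,0,0]],"hand":[34,34,34]}'
python3 - <<'E'
from h import *
d=snap('top','t7'); e=snap('scene','s7'); s=robot.state(); print(s['eef_pos'],s['q'])
cv2.imwrite('pics/c7.png',np.hstack([cv2.resize(e['image'][80:230,170:420],None,fx=2,fy=2),cv2.resize(d['image'][190:300,400:510],(300,300))]))
E
```

```text
clock: 35.5
eef_pos: [0.5306, -0.347, 0.3024]
tcp_rot: [0.998, -0.063, 0.002, 0.001]
wrist_force: [-0.4, 0.2, -0.7]
grip_width: 0.0503
finger_force: 0.0
clock: 36.75
eef_pos: [0.6542, -0.039, 0.2986]
tcp_rot: [-0.659, 0.752, -0.0, 0.0]
wrist_force: [-0.9, 0.1, 0.6]
grip_width: 0.0337
finger_force: 0.0
clock: 37.12
eef_pos: [0.6535, -0.0413, 0.2985]
tcp_rot: [-0.661, 0.75, -0.0, 0.0]
wrist_force: [0.2, -0.3, 0.5]
grip_width: 0.0343
finger_force: 0.0
[ 0.65360162 -0.04121971  0.29838269] [ 2.34275004e-01  2.95948078e-01  5.89813035e-02  5.43433519e-05
 -1.33362031e+00 -3.60663377e-01]
```

View pics/c7.png

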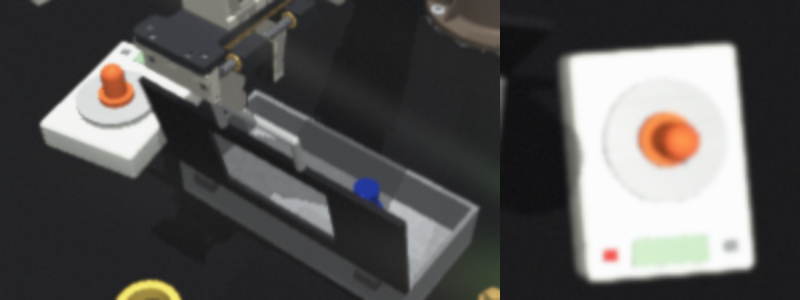

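The striker stands upright with its flange centred in the pan (right crop 664,139, pan centre 664,140). The lid is open and the gripper is above the bar.

```bash
python3 -m jog '{"linear":[[0,0,-0.06],[0,0,-0.06],[0,0,-0.04],[0,0,-0.015],[0,0,0]],"turn":[[0,0,0],[0,0,0],[0,0,0],[0,0,0],[0,0,0]],"hand":[34,34,34,34,34]}'
python3 -m jog '{"linear":[[0,0,0],[0,0,0],[0,0,0],[0,0,0],[0,0,0]],"turn":[[0,0,0],[0,0,0],[0,0,0],[0,0,0],[0,0,0]],"hand":[26,18,11,5,5]}' 15
python3 - <<'E'
import numpy as np
th=np.r_[1.8,1.75,1.68,1.6,1.51,1.42,1.32,1.22,1.12,1.02,.92,.82,.72,.62,.52,.42,.32,.24,.16,.1,.05,.02,0]
x=-.192*np.cos(th)+.004*np.sin(th); z=.192*np.sin(th)+.004*np.cos(th)
P=np.c_[x*.992,-x*.127,z]/.3; Q=np.round(P-P[0],3)
print(np.round(np.diff(Q,axis=0),3).tolist())
print(np.round(P*.3-P[-1]*.3+np.array([.4162,-.0094,.0621]),4)[[0,10,20,22]])
E
```

```text
clock: 37.85
eef_pos: [0.6538, -0.0406, 0.2454]
tcp_rot: [-0.661, 0.75, 0.0, -0.0]
wrist_force: [-1.2, 0.1, -0.1]
grip_width: 0.0341
finger_force: 0.0
clock: 38.48
eef_pos: [0.6537, -0.0405, 0.2459]
tcp_rot: [-0.661, 0.75, -0.0, 0.0]
wrist_force: [-1.0, -0.2, 1.0]
grip_width: 0.0089
finger_force: 15.0
[[-0.031, 0.004, 0.007], [-0.044, 0.006, 0.008], [-0.05, 0.006, 0.004], [-0.057, 0.007, 0.0], [-0.057, 0.008, -0.004], [-0.063, 0.008, -0.012], [-0.061, 0.007, -0.018], [-0.059, 0.008, -0.023], [-0.056, 0.007, -0.03], [-0.053, 0.007, -0.035], [-0.05, 0.006, -0.04], [-0.045, 0.006, -0.045], [-0.04, 0.005, -0.05], [-0.036, 0.005, -0.053], [-0.029, 0.004, -0.056], [-0.025, 0.003, -0.059], [-0.015, 0.002, -0.049], [-0.011, 0.001, -0.05], [-0.006, 0.001, -0.038], [-0.003, 0.0, -0.032], [-0.001, 0.0, -0.019], [0.0, 0.0, -0.013]]
[[ 0.6538 -0.0398  0.2442]
 [ 0.4944 -0.0194  0.2133]
 [ 0.4166 -0.0095  0.0717]
 [ 0.4162 -0.0094  0.0621]]
```

```bash
python3 -m jog '{"linear":[[-0.031,0.004,0.007],[-0.044,0.006,0.008],[-0.05,0.006,0.004],[-0.057,0.007,0],[-0.057,0.008,-0.004],[-0.063,0.008,-0.012],[-0.061,0.007,-0.018]],"turn":[[0,0,0],[0,0,0],[0,0,0],[0,0,0],[0,0,0],[0,0,0],[0,0,0]],"hand":[5,5,5,5,5,5,5]}'
python3 -m jog '{"linear":[[-0.059,0.008,-0.023],[-0.056,0.007,-0.03],[-0.053,0.007,-0.035],[-0.05,0.006,-0.04]],"turn":[[0,0,0],[0,0,0],[0,0,0],[0,0,0]],"hand":[5,5,5,5]}'
```

```text
clock: 39.35
eef_pos: [0.5434, -0.0262, 0.2413]
tcp_rot: [-0.661, 0.75, 0.0, 0.001]
wrist_force: [0.6, 4.6, 0.7]
grip_width: 0.0095
finger_force: 15.0
clock: 39.85
eef_pos: [0.4781, -0.0177, 0.2025]
tcp_rot: [-0.661, 0.75, 0.0, 0.001]
wrist_force: [3.9, 4.3, -3.3]
grip_width: 0.0095
finger_force: 15.0
```

```bash
python3 -m jog '{"linear":[[-0.045,0.006,-0.045],[-0.04,0.005,-0.05],[-0.036,0.005,-0.053],[-0.029,0.004,-0.056],[-0.025,0.003,-0.059]],"turn":[[0,0,0],[0,0,0],[0,0,0],[0,0,0],[0,0,0]],"hand":[5,5,5,5,5]}'
python3 -m jog '{"linear":[[-0.015,0.002,-0.049],[-0.011,0.001,-0.05],[-0.006,0.001,-0.038],[-0.003,0,-0.032],[0,0,0]],"turn":[[0,0,0],[0,0,0],[0,0,0],[0,0,0],[0,0,0]],"hand":[5,5,5,5,5]}'
```

```text
clock: 40.48
eef_pos: [0.4262, -0.0111, 0.1237]
tcp_rot: [-0.661, 0.75, -0.0, 0.001]
wrist_force: [4.9, 0.9, -3.2]
grip_width: 0.0094
finger_force: 15.0
clock: 41.1
eef_pos: [0.4164, -0.0099, 0.0726]
tcp_rot: [-0.661, 0.75, 0.0, 0.0]
wrist_force: [1.3, 5.0, -0.6]
grip_width: 0.0095
finger_force: 15.0
```

```bash
python3 -m jog '{"linear":[[-0.001,0,-0.015],[0,0,-0.01],[0,0,-0.006],[0,0,-0.004],[0,0,0],[0,0,0]],"turn":[[0,0,0],[0,0,0],[0,0,0],[0,0,0],[0,0,0],[0,0,0]],"hand":[5,5,5,5,5,5]}'
```

```text
clock: 41.85
eef_pos: [0.4161, -0.0105, 0.0638]
tcp_rot: [-0.661, 0.75, -0.0, -0.0]
wrist_force: [-6.0, 2.4, 20.8]
grip_width: 0.0097
finger_force: 15.0
```

```bash
python3 -m jog '{"linear":[[0,0,0],[0,0,0],[0,0,0],[0,0,0.03],[0,0,0.08],[0,0,0.12],[0,0,0.14],[0,0,0.1],[0,0,0],[0,0,0]],"turn":[[0,0,0],[0,0,0],[0,0,0],[0,0,0],[0,0,0],[0,0,0],[0,0,0],[0,0,0],[0,0,0],[0,0,0]],"hand":[14,20,26,26,26,26,26,26,26,26]}'
python3 -m jog '{"linear":[[0,0.08,0],[0,0.12,0],[0,0.14,0],[0,0.14,0],[0,0.14,0],[0,0.14,0],[0,0.14,0],[-0.01,0.12,0],[-0.008,0.1,0],[0,0.063,0]],"turn":[[0,0,0.9],[0,0,0.9],[0,0,0.9],[0,0,0.9],[0,0,0.9],[0,0,0.9],[0,0,0.9],[0,0,0.9],[0,0,0.9],[0,0,0.9]],"hand":[40,50,60,70,70,70,70,70,70,70]}'
python3 -m jog '{"linear":[[0,0,0],[0,0,0],[0,0,0]],"turn":[[0,0,0],[0,0,0],[0,0,0]],"hand":[70,70,70]}'
python3 - <<'E'
from h import *
np.set_printoptions(precision=4,suppress=True)
d=snap('top','t8'); e=snap('scene','s8'); s=robot.state(); print(s['eef_pos'],s['q'],R.from_quat(s['tcp_rot']).as_matrix()[:,1])
cv2.imwrite('pics/c8.png',np.hstack([cv2.resize(e['image'][90:240,220:520],None,fx=1.5,fy=1.5),cv2.resize(d['image'][195:305,235:415],None,fx=225/110,fy=225/110)])[:,:800])
t=load('top0')['image'].astype(int); n=d['image'].astype(int); print('handle diff',np.abs(t-n)[275:298,292:350].mean())
E
```

```text
clock: 43.1
eef_pos: [0.4157, -0.0103, 0.2035]
tcp_rot: [-0.661, 0.75, 0.0, 0.0]
wrist_force: [0.2, -0.3, -0.3]
grip_width: 0.026
finger_force: 0.0
clock: 44.35
eef_pos: [0.4101, 0.3454, 0.2021]
tcp_rot: [0.998, -0.06, -0.001, 0.001]
wrist_force: [0.1, -0.4, -0.0]
grip_width: 0.07
finger_force: 0.0
clock: 44.72
eef_pos: [0.4107, 0.3438, 0.2035]
tcp_rot: [0.998, -0.064, -0.0, 0.0]
wrist_force: [-0.4, -0.9, -0.3]
grip_width: 0.0697
finger_force: 0.0
[0.4108 0.3441 0.2037] [ 1.0632  0.1561 -0.3441 -0.     -1.0706  0.3796] [-0.1277 -0.9918 -0.0001]
handle diff 14.229885057471265
```

View pics/c8.png

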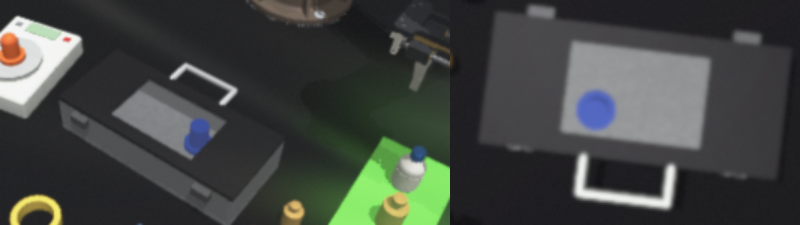

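The lid is shut, the blue striker is undisturbed inside at (596,110), and bottle and weight stand on the pad. I'll fetch the bottle and also check the handle pixels numerically.

```bash
python3 - <<'E'
from h import *
for a in('top0','t8'):
    g=load(a)['image'].min(2)[272:300,290:352]; m=g>120; ys,xs=np.nonzero(m); print(a,xs.mean()+290,ys.mean()+272,m.sum(),xs.min(),xs.max(),ys.min(),ys.max())
E
python3 -m jog '{"linear":[[0,0,-0.1],[0,0,-0.12],[0,0,-0.12],[0,0,-0.1],[0,0,-0.06],[0,0,-0.04],[0,0,-0.02],[0,0,-0.003],[0,0,0],[0,0,0]],"turn":[[0,0,0],[0,0,0],[0,0,0],[0,0,0],[0,0,0],[0,0,0],[0,0,0],[0,0,0],[0,0,0],[0,0,0]],"hand":[70,70,70,70,70,70,70,70,70,70]}'
```

```text
top0 319.8232044198895 287.3839779005525 362 6 54 0 24
t8 319.9831730769231 287.60336538461536 416 6 54 0 24
clock: 46.08
eef_pos: [0.4109, 0.345, 0.0353]
tcp_rot: [0.998, -0.063, 0.0, -0.0]
wrist_force: [0.3, -0.3, 0.1]
grip_width: 0.0701
finger_force: 0.0
```

```bash
python3 -m jog '{"linear":[[0,0,0],[0,0,0],[0,0,0],[0,0,0],[0,0,0],[0,0,0],[0,0,0.04],[0,0,0.08],[0,0,0.14],[0,0,0.14]],"turn":[[0,0,0],[0,0,0],[0,0,0],[0,0,0],[0,0,0],[0,0,0],[0,0,0],[0,0,0],[0,0,0],[0,0,0]],"hand":[62,54,47,40,36,36,36,36,36,36]}' 18
python3 -m jog '{"linear":[[0.016,-0.12,0],[0.036,-0.15,0],[0.04,-0.18,0],[0.04,-0.19,0],[0.04,-0.19,0],[0.04,-0.19,0],[0.04,-0.18,0],[0.04,-0.18,0],[0.036,-0.17,0],[0.029,-0.12,0]],"turn":[[0,0,0],[0,0,0],[0,0,0],[0,0,0],[0,0,0],[0,0,0],[0,0,0],[0,0,0],[0,0,0],[0,0,0]],"hand":[36,36,36,36,36,36,36,36,36,36]}'
python3 -m jog '{"linear":[[0,0,0],[0,0,0],[0,0,0]],"turn":[[0,0,0],[0,0,0],[0,0,0]],"hand":[36,36,36]}'
```

```text
clock: 47.32
eef_pos: [0.4106, 0.3444, 0.1565]
tcp_rot: [0.998, -0.063, -0.0, 0.0]
wrist_force: [-0.1, 1.0, -2.4]
grip_width: 0.0433
finger_force: 18.0
clock: 48.58
eef_pos: [0.5178, -0.1585, 0.1554]
tcp_rot: [0.998, -0.064, 0.0, -0.0]
wrist_force: [1.9, -0.1, -2.2]
grip_width: 0.0437
finger_force: 18.0
clock: 48.95
eef_pos: [0.5177, -0.1555, 0.1551]
tcp_rot: [0.998, -0.063, 0.0, -0.0]
wrist_force: [0.7, -0.5, -1.0]
grip_width: 0.0432
finger_force: 18.0
```

```bash
python3 -m jog '{"linear":[[0,0,-0.05],[0,-0.001,-0.05],[0.001,0,-0.03],[0,0,-0.02],[0,0,-0.01],[0,0,-0.006],[0,0,-0.004],[0,0,0],[0,0,0]],"turn":[[0,0,0],[0,0,0],[0,0,0],[0,0,0],[0,0,0],[0,0,0],[0,0,0],[0,0,0],[0,0,0]],"hand":[36,36,36,36,36,36,36,36,36]}'
```

```text
clock: 50.08
eef_pos: [0.5183, -0.1567, 0.104]
tcp_rot: [0.998, -0.063, 0.0, -0.0]
wrist_force: [0.1, -0.1, -1.2]
grip_width: 0.0434
finger_force: 18.0
```

```bash
python3 -m jog '{"linear":[[0,0.001,-0.002],[0,0,-0.002],[0,0,0],[0,0,0]],"turn":[[0,0,0],[0,0,0],[0,0,0],[0,0,0]],"hand":[36,36,36,36]}'
```

```text
clock: 50.58
eef_pos: [0.5182, -0.1564, 0.1027]
tcp_rot: [0.998, -0.063, 0.0, 0.0]
wrist_force: [-0.6, 1.1, 2.2]
grip_width: 0.0435
finger_force: 18.0
```

```bash
python3 -m jog '{"linear":[[0,0,0],[0,0,0],[0,0,0],[0,0,0],[0,0,0.03],[0,0,0.06],[0,0,0.1],[0,0,0.12],[0,0,0.1],[0,0,0]],"turn":[[0,0,0],[0,0,0],[0,0,0],[0,0,0],[0,0,0],[0,0,0],[0,0,0],[0,0,0],[0,0,0],[0,0,0]],"hand":[52,60,68,76,76,76,76,76,76,76]}'
python3 -m jog '{"linear":[[-0.005,0.12,0],[-0.006,0.16,0],[-0.006,0.18,0],[-0.006,0.19,0],[-0.006,0.19,0],[-0.006,0.19,0],[-0.006,0.19,0],[-0.006,0.18,0],[-0.006,0.15,0],[-0.006,0.12,0]],"turn":[[0,0,0],[0,0,0],[0,0,0],[0,0,0],[0,0,0],[0,0,0],[0,0,0],[0,0,0],[0,0,0],[0,0,0]],"hand":[76,76,76,76,76,76,76,76,76,76]}'
python3 -m jog '{"linear":[[0,0,0],[0,0,0],[0,0,0]],"turn":[[0,0,0],[0,0,0],[0,0,0]],"hand":[76,76,76]}'
python3 - <<'E'
from h import *
t=load('top0')['image'].astype(int); d=snap('top','t9')
for im in (t,d['image'].astype(int)):
    b=im[230:270,365:408]; w=(b.max(2)>110); c=(b[...,0]-b[...,2]>60)
    for m in(w,c): ys,xs=np.nonzero(m); print(round(xs.mean()+365,2),round(ys.mean()+230,2),m.sum())
E
```

```text
clock: 51.82
eef_pos: [0.5196, -0.1565, 0.2289]
tcp_rot: [0.998, -0.063, 0.003, -0.0]
wrist_force: [-0.7, -0.0, 0.3]
grip_width: 0.0762
finger_force: 0.0
clock: 53.08
eef_pos: [0.4998, 0.3463, 0.225]
tcp_rot: [0.998, -0.063, -0.0, 0.0]
wrist_force: [0.3, 0.2, 0.1]
grip_width: 0.0762
finger_force: 0.0
clock: 53.45
eef_pos: [0.5005, 0.3436, 0.2256]
tcp_rot: [0.998, -0.064, -0.0, 0.0]
wrist_force: [-0.4, 0.2, -0.0]
grip_width: 0.0759
finger_force: 0.0
384.68 247.69 363
388.37 249.18 76
383.96 247.61 371
387.59 248.92 76
```

```bash
python3 -m jog '{"linear":[[0,0,-0.1],[0,0,-0.15],[0,0,-0.15],[0,0,-0.12],[0,0,-0.08],[0,0,-0.04],[0,0,-0.025],[0,0,-0.008],[0,0,0],[0,0,0]],"turn":[[0,0,0],[0,0,0],[0,0,0],[0,0,0],[0,0,0],[0,0,0],[0,0,0],[0,0,0],[0,0,0],[0,0,0]],"hand":[76,76,76,76,76,76,76,76,76,76]}'
python3 -m jog '{"linear":[[0,0,0],[0,0,0],[0,0,0],[0,0,0],[0,0,0],[0,0,0],[0,0,0],[0,0,0.04],[0,0,0.08],[0,0,0.1]],"turn":[[0,0,0],[0,0,0],[0,0,0],[0,0,0],[0,0,0],[0,0,0],[0,0,0],[0,0,0],[0,0,0],[0,0,0]],"hand":[68,60,52,46,40,30,30,30,30,30]}' 35
```

```text
clock: 54.75
eef_pos: [0.5007, 0.345, 0.0244]
tcp_rot: [0.998, -0.063, 0.0, -0.0]
wrist_force: [-0.6, -0.1, -0.4]
grip_width: 0.0763
finger_force: 0.0
clock: 56.0
eef_pos: [0.5, 0.3443, 0.0901]
tcp_rot: [0.998, -0.063, -0.001, 0.001]
wrist_force: [1.1, 0.0, -4.1]
grip_width: 0.0398
finger_force: 35.0
```

```bash
python3 -m jog '{"linear":[[0,0,0.12],[0,0,0.1],[0.033,-0.12,0],[0.033,-0.16,0],[0.033,-0.16,0],[0.033,-0.16,0],[0.033,-0.12,0],[0,-0.06,0],[0,0,0],[0,0,0]],"turn":[[0,0,0],[0,0,0],[0,0,0],[0,0,0],[0,0,0],[0,0,0],[0,0,0],[0,0,0],[0,0,0],[0,0,0]],"hand":[30,30,30,30,30,30,30,30,30,30]}'
python3 -m jog '{"linear":[[0,0,-0.06],[0,0,-0.06],[0,0,-0.04],[0,0,-0.02],[0,0,-0.01],[0,0,-0.004],[0,0,0],[0,0,0]],"turn":[[0,0,0],[0,0,0],[0,0,0],[0,0,0],[0,0,0],[0,0,0],[0,0,0],[0,0,0]],"hand":[30,30,30,30,30,30,30,30]}'
```

```text
clock: 57.25
eef_pos: [0.5499, 0.1113, 0.1559]
tcp_rot: [0.998, -0.063, 0.0, -0.0]
wrist_force: [-0.1, -0.1, -4.3]
grip_width: 0.0393
finger_force: 35.0
clock: 58.25
eef_pos: [0.5501, 0.1107, 0.0978]
tcp_rot: [0.998, -0.063, 0.0, -0.0]
wrist_force: [0.0, -1.1, -4.1]
grip_width: 0.0395
finger_force: 35.0
```

```bash
python3 -m jog '{"linear":[[0,0,-0.008],[0,0,-0.004],[0,0,-0.003],[0,0,-0.002],[0,0,-0.002],[0,0,0],[0,0,0]],"turn":[[0,0,0],[0,0,0],[0,0,0],[0,0,0],[0,0,0],[0,0,0],[0,0,0]],"hand":[30,30,30,30,30,30,30]}'
```

```text
clock: 59.12
eef_pos: [0.5499, 0.1106, 0.0918]
tcp_rot: [0.998, -0.063, 0.0, 0.0]
wrist_force: [-0.1, -1.1, -3.6]
grip_width: 0.0395
finger_force: 35.0
```

```bash
python3 -m jog '{"linear":[[0,0,-0.002],[0,0,-0.002],[0,0,0],[0,0,0]],"turn":[[0,0,0],[0,0,0],[0,0,0],[0,0,0]],"hand":[30,30,30,30]}'
```

```text
clock: 59.62
eef_pos: [0.55, 0.1107, 0.0915]
tcp_rot: [0.998, -0.063, 0.0, -0.0]
wrist_force: [-3.8, 0.1, 6.2]
grip_width: 0.0397
finger_force: 35.0
```

```bash
python3 -m jog '{"linear":[[0,0,0],[0,0,0],[0,0,0],[0,0,0],[0,0,0.03],[0,0,0.08],[0,0,0.12],[0,0,0.14],[0,0,0.1],[0,0,0]],"turn":[[0,0,0],[0,0,0],[0,0,0],[0,0,0],[0,0,0],[0,0,0],[0,0,0],[0,0,0],[0,0,0],[0,0,0]],"hand":[50,60,70,80,80,80,80,80,80,80]}'
python3 -m jog '{"linear":[[-0.03,0.12,0],[-0.03,0.16,0],[-0.03,0.18,0],[-0.03,0.18,0],[-0.03,0.18,0],[-0.03,0.15,0],[-0.03,0.1,0],[0,0,0],[0,0,0],[0,0,0]],"turn":[[0,0,0],[0,0,0],[0,0,0],[0,0,0],[0,0,0],[0,0,0],[0,0,0],[0,0,0],[0,0,0],[0,0,0]],"hand":[80,80,80,80,80,80,80,80,80,80]}'
python3 - <<'E'
from h import *
t=load('top0')['image'].astype(int); d=snap('top','t10'); e=snap('scene','s10')
for im in (t,d['image'].astype(int)):
    b=im[215:255,245:285]; m=(b[...,2]-b[...,0]>50); ys,xs=np.nonzero(m); print('wt',round(xs.mean()+245,2),round(ys.mean()+215,2),m.sum())
    for k,(x0,x1,y0,y1) in dict(mug=(255,305,110,165),tape=(340,385,122,165),blue=(293,320,235,262)).items():
        b=im[y0:y1,x0:x1]; m=(b.max(2)-b.min(2)>50); ys,xs=np.nonzero(m); print(k,round(xs.mean()+x0,2),round(ys.mean()+y0,2),m.sum())
cv2.imwrite('pics/c10.png',np.vstack([d['image'][100:320],e['image'][60:320]]))
E
```

```text
clock: 60.88
eef_pos: [0.5513, 0.1112, 0.2351]
tcp_rot: [0.998, -0.063, 0.003, -0.001]
wrist_force: [-0.4, 0.0, -0.1]
grip_width: 0.0803
finger_force: 0.0
clock: 62.12
eef_pos: [0.4872, 0.4307, 0.2316]
tcp_rot: [0.998, -0.064, -0.0, 0.0]
wrist_force: [-0.8, -0.4, 0.4]
grip_width: 0.0798
finger_force: 0.0
wt 264.11 234.1 300
mug 282.2 136.92 646
tape 362.05 143.58 536
blue 305.95 248.38 284
wt 264.09 234.11 300
mug 282.19 136.91 649
tape 362.05 143.55 535
blue 306.0 248.43 282
```

View pics/c10.png

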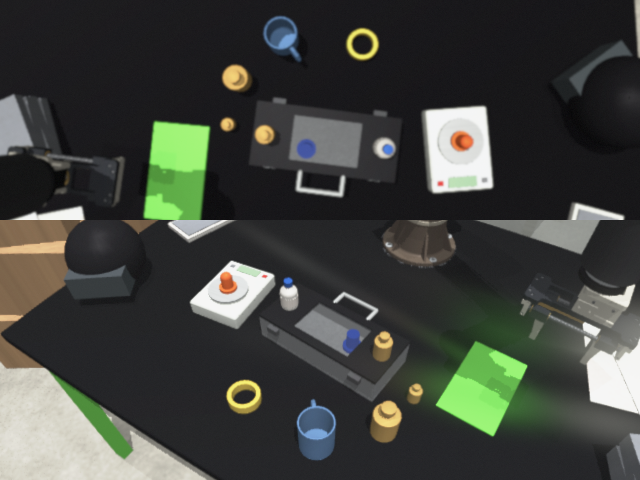

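Everything is in place: the weight is back to the pixel, the bottle is about 1.5 mm from its old spot, the lid is shut, and mug, tape and blue striker have not moved. I'm handing in.

```bash
python3 -c "
from station import robot
print(robot.close_job())"
```

```text
the job is handed in; nothing more can be done
None
```

The job is done and handed in at about 62 s: the orange striker stands upright in the middle of the balance pan, the lid is shut, the weight is back on its spot and the bottle about 1.5 mm from its own, and the blue striker, mug and tape roll have not moved.

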